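# Put the finger plane away and click the tool box shut

## Task

Put the little brass plane away: set it down on its sole (do not drop it in) between the low ribs inside the wooden tool box, swing the lid over, and press down the lid's free edge above the catch until the spring catch clicks and the lid stays shut by itself. The lid is thin, so feel for the click and press only as hard as the catch needs (it gives at roughly 10 N; more than 25 N would crack the lid). Leave the tape, the block and the jar where they are.

Things in the scene. Friction and masses are not known exactly. Their poses are not given: they have to be found in the camera images.
- case: Open wooden tool box screwed to the bench, 190 mm (its x) by 130 mm (its y), 45 mm high, walls and floor 5 mm. Origin at the centre of its underside, z up. The lid is hinged along the top of its +y wall; a steel catch housing (56 mm wide, 43 mm high) stands out 35 mm from the middle of its -y wall. A sprung lifting pin, 8 mm thick, stands in the corner at x +76, y -46 mm; its top is 70 mm above the bench.
- pocket (a point): Centre of the pocket on the inner floor of the box, 6 mm above the bench, 8 mm from the box centre towards the catch. The pocket, 84 mm along the box's y (from hinge to catch) by 36 mm along its x, is bounded by ribs 5 mm thick whose tops are 6 mm above this point. Axes as the box.
- plane_mid (a point): Small brass finger plane standing on its sole, 70 mm long (its x), 24 mm wide (its y), flat-sided body 24 mm high, with a wedge on top to 33 mm; 0.2 kg. The point is the centre of the body, 12 mm above the sole; z is up. It fits the pocket either way round with its length along the box's y.
- lid (a joint): Lid angle in rad: 0 is level, grows as it opens; starts standing open at about 1.6 to 1.8. It stays by friction while upright and falls by itself once well over (below about 0.7). The sprung pin then props it at about 0.2, which is not shut. Latched, it reads somewhere from 0 to 0.11, depending on how its catch is set.
- catch_top (a point): Middle of the top of the steel catch housing, 43 mm above the bench. The catch inside is set higher or lower from box to box (by up to 15 mm), unseen, so the depth of the click must be felt. The pressing force at the lid's edge rises to about 10 N, then drops to nothing as the catch snaps over; a hard stop follows about 2 mm lower.
- lid_edge (a point): Point on the lid's outer (upper) face in the middle of its free edge, over the catch: 130 mm from the hinge line and 13 mm in from the rim. Lid plate 200 mm wide, 6 mm thick, reaching 143 mm from the hinge line, with a 14 mm skirt round its edge. Axes of the lid: x along the hinge, -y from hinge to free edge, z out of its outer face. This is where to press; it moves with the lid.
- lid_hinge (a point): Middle of the hinge line, on the lid's inner face, 47 mm above the bench and 65 mm from the box centre along the box's +y. x along the hinge; axes turn with the lid as for its edge point.
- tape_mid (a point): Centre of a roll of paper tape lying flat, 96 mm across, 25 mm high. To be left alone.
- caul_mid (a point): Centre of a dark wooden block with a cork top, 90 by 50 by 31 mm. To be left alone.
- jar_mid (a point): Centre of a small glass jar with a steel cap, 50 mm across, 60 mm high. To be left alone.
There are look-alikes about, which are no part of the job. Leave any blue look-alike of the part that bears plane_mid alone.

How it is judged:
By the outcome, as a careful person would: the job done as asked, in the order asked, and still so for the second after the job is handed in, with the robot touching nothing.
It also fails if it takes over 72 s, if anything falls off the work surface, if the arm or the gripper's body presses on something with over 40 N, if the wrist force passes 120 N, or if a joint passes its speed limit or range.

## Robot

A 7-joint arm with a two-finger parallel gripper is mounted at the origin on the work surface. World frame = base frame: x ahead of the robot, y to its left, z up, the work surface at z = 0. Lengths are in m, angles in rad, forces in N, time in s.
With the tool pointing down it reaches from about 0.35 to 0.9 m from the base axis. Payload 8.1 kg.
Tool frame: the origin (TCP) lies midway between the tips of the shut fingers; the grasp point (between the pads) lies 19 mm behind it; z points along the fingers, x is the direction in which the jaws open and shut, and the axes are right-handed (so a half turn about z gives the same grasp; the last joint's range is limited). The gripper opens to 92 mm and grips with 3 to 60 N. Pads are 19 mm wide; open, the fingers measure 130 mm over their backs; the gripper's body (75 mm by 190 mm) begins 47 mm behind the grasp point.
Start: joints at [-1.346, 0.434, 0.025, 1.573, -0.012, 1.134, -0.075], TCP at [0.201, 0.592, 0.227] pointing down, gripper open.
Joint ranges: [-2.62, 2.62], [-0.44, 2.09], [-1.27, 1.32], [0.08, 2.57], [-1.32, 4.46], [0.12, 2], [-2.74, 2.74]. Speed limits (rad/s): [2.22, 2.22, 3.01, 3.01, 3.14, 3.14, 3.14].

## Interface

Orientations are given as a rotation vector (axis times angle).
In Python, from cell import arm gives the robot as it stands.
- The arm moves only by the tool jog_arm, never from a script. Its argument "commands" is a list of rows, each an object with "translation": the shift along the tool's x, y, z in mm, a list of three; "turn": the turn, a rotation vector about the tool's x, y, z in rad, a list of three. A call has 1 to 12 rows; each row is the pose to reach, as a shift and turn from the pose commanded when the call began, along the tool's axes at that moment; what a row does not reach only later rows make up. A row lasts 1/12 s, in which the tool goes at most 41.7 mm and 7.16 degrees, less where a joint would pass 70% of its speed; a pose out of reach is approached as far as the arm can. A call with a gripper value outside its range is refused whole. "claw" is the closure, from -1 (fully open) to 1 (shut), so that 0 is half open, set as the call begins (left out, the last holds). The fingers move at their own pace and stop on an object; "grip_force" is the grip in N (left out, the last holds). Time passes only in rows, so rows that repeat a pose let the fingers close. It gives the time, the measured TCP pose, the force and the opening at its end, in the units of the state.
- arm.observe(): the state, without advancing time (a new reading comes with each control period).
- arm.get_image(name): name is "scene" or "top" or "wrist"; returns the picture (384x512x3 uint8, blue, green, red); there is no depth.
- arm.camera_info(name): a dict with "vertical_fov" (degrees; the focal length in pixels is half the picture's height over the tangent of half this angle, whatever the lens; pixels are square), "cx", "cy" (the principal point, pixels), "distortion" ([k1, k2, p1, p2, k3] as OpenCV has them; the pictures are not rectified), "eye" and "rotation" of the camera in the world. Camera axes: x right, y up, looking along -z (the intrinsics and any distortion apply to the point x, -y, -z); pixel columns grow to the right and rows downward; lengths in m; the calibration is good to about 2 mm. A picture is of the moment at which its call begins: read the wrist's pose just before it. camera_info takes no time and is no camera call; for the wrist camera it gives the pose at the moment of the call.
- arm.sign_off(): hands the job in, once; it reports no verdict.
Trained networks look in the newest picture that a camera, given by its name, has taken for a name from the list of things; names that differ only in an ending like _2 or _b are one class to them, and where a whole thing is asked for, a point or a joint stands for the part that bears it (a point fixed in the world has none). Each returns a list of dicts, best first, with "confidence" (0 to 1); they miss things now and then, are a little off and sometimes report something else, mostly with a low value. They report only what shows in the picture. A call takes as long as a camera call. They do not tell look-alikes from the thing itself.
- arm.trace(camera, query): "region" (384x512 bool, what is visible of it) and "box" ([left, top, width, height] in pixels, round what is visible of it).
- arm.landmark_of(camera, query): "at" ([column, row] in pixels: a listed point, or the origin of a listed thing).
The state is a dict: "clock": time; "joints": joint angles; "dq": joint speeds; "joint_efforts": joint torques, N m; "position": TCP position; "ee_rot": TCP orientation; "force": force on the tool from outside, world axes, zero at the start; "ft_torque": the same for the moment, N m; "width": opening from 0.0 (shut) to 1.0 (fully open).
Only numpy, scipy, OpenCV 4.12 (cv2) and the standard library are available. Lean on these libraries where they do the work, as an engineer would, in place of code of your own. Each camera call takes 0.05 s, during which the arm holds its last target. There are 200 camera calls.

## Working session

There is one attempt and no reset: what is moved stays moved. The work goes in short steps, Python scripts to look and compute and a tool call to move; the robot and the scene stay as the last step left them, time stands still between calls to the robot, and variables do not carry over. Pictures are saved under pics/ and viewed, about 8 in all and at most 12, crops included, and the job is handed in when it is done.

Besides the shell and the picture viewer there is one more tool, called after ">>>" in YAML: its name, and indented under it one key for each argument. jog_arm: Moves the arm, as the interface text tells. Its arguments: {"type":"object","properties":{"commands":{"type":"array","items":{"type":"object","properties":{"translation":{"type":"array","items":{"type":"number"}},"turn":{"type":"array","items":{"type":"number"}}}}},"claw":{"type":"number"},"grip_force":{"type":"number"}},"required":["commands"]}

```bash
ls; mkdir -p pics
cat > h.py <<'E'
import numpy as np, cv2
from cell import arm
from scipy.spatial.transform import Rotation as R
def K(ci):
    f=192/np.tan(np.radians(ci["vertical_fov"])/2)
    return np.array([[f,0,ci["cx"]],[0,f,ci["cy"]],[0,0,1.]])
def ray(ci,uv):
    p=cv2.undistortPoints(np.array([[uv]],float),K(ci),np.array(ci["distortion"],float))[0,0]
    return np.array(ci["eye"]), np.array(ci["rotation"])@np.array([p[0],-p[1],-1])
def atz(ci,uv,z):
    e,d=ray(ci,uv); return e+d*(z-e[2])/d[2]
def proj(ci,P):
    P=np.atleast_2d(P); c=(P-np.array(ci["eye"]))@np.array(ci["rotation"])
    c=c*[1,-1,-1]
    return cv2.projectPoints(c.reshape(-1,1,3),np.zeros(3),np.zeros(3),K(ci),np.array(ci["distortion"],float))[0][:,0]
E
python3 - <<'E'
from h import *
np.set_printoptions(precision=3,suppress=True)
s=arm.observe(); print(s)
ims=[]
for c in ["scene","top","wrist"]:
    im=arm.get_image(c); cv2.imwrite(f"pics/{c}0.png",im); ci=arm.camera_info(c); print(c,ci)
for c in ["scene","top"]:
    ci=arm.camera_info(c)
    for q,z in [("plane_mid",.012),("pocket",.006),("catch_top",.043),("lid_hinge",.047),("lid_edge",.17),("case",0),("tape_mid",.0125),("caul_mid",.0155),("jar_mid",.03)]:
        for r in arm.landmark_of(c,q)[:3]:
            print(c,q,round(r["confidence"],2),np.round(r["at"],1),atz(ci,r["at"],z)[:2])
E
```

```text
pics
{'clock': 0.0, 'joints': array([-1.346,  0.435,  0.025,  1.574, -0.012,  1.134, -0.075]), 'dq': array([-0.001, -0.001,  0.002, -0.   ,  0.   , -0.   ,  0.   ]), 'joint_efforts': array([ -0.001, -66.784,   0.985, -31.448,  -0.061,   0.042,   0.   ]), 'position': array([0.201, 0.591, 0.226]), 'ee_rot': array([ 2.553,  1.829, -0.002]), 'force': array([ 0.673,  0.342, -0.402]), 'ft_torque': array([-0.04 ,  0.02 ,  0.018]), 'width': 1.0012217471356606}
scene {'vertical_fov': 42.53439891022555, 'cx': 252.4726259839541, 'cy': 188.2418114745265, 'distortion': array([-0.138,  0.   ,  0.   ,  0.   ,  0.   ]), 'eye': array([ 1.138, -0.499,  0.805]), 'rotation': array([0.709, 0.356, 0.936])}
top {'vertical_fov': 48.75921528683508, 'cx': 254.17759384509222, 'cy': 182.52428220542197, 'distortion': array([-0.127,  0.   ,  0.   ,  0.   ,  0.   ]), 'eye': array([ 0.368, -0.07 ,  1.135]), 'rotation': array([ 0.101, -0.138, -1.539])}
wrist {'vertical_fov': 63.88194648380088, 'cx': 256.14595760200893, 'cy': 191.34558385381382, 'distortion': array([-0.014,  0.   ,  0.   ,  0.   ,  0.   ]), 'eye': array([0.122, 0.618, 0.384]), 'rotation': array([-0.271, -0.191,  1.232])}Traceback (most recent call last):
  File "<stdin>", line 11, in <module>
  File "h.py", line 11, in atz
    e,d=ray(ci,uv); return e+d*(z-e[2])/d[2]
                                        ~^^^
IndexError: invalid index to scalar variable.
```

View pics/top0.png

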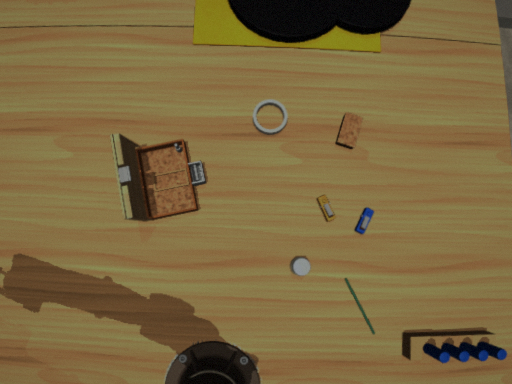

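View pics/scene0.png

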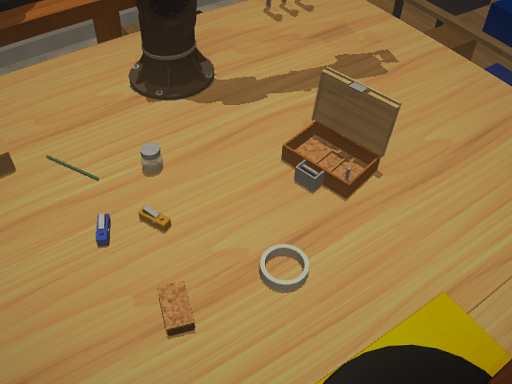

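The top view shows the box at about (165,180) with its lid to the left and catch at (198,173). The brass plane is at (326,208), the blue look-alike at (365,221), the tape at (270,117), the block at (349,130) and the jar at (301,266). The scene view agrees. The camera rotation is a rotation vector, so I'm fixing the helper.

```bash
sed -i 's/np.array(ci\["rotation"\])/R.from_rotvec(ci["rotation"]).as_matrix()/g' h.py
python3 - <<'E'
from h import *
np.set_printoptions(precision=4,suppress=True)
for c in ["scene","top"]:
    ci=arm.camera_info(c)
    arm.get_image(c)
    for q,z in [("plane_mid",.012),("pocket",.006),("catch_top",.043),("lid_hinge",.047),("lid_edge",.17),("case",0),("tape_mid",.0125),("caul_mid",.0155),("jar_mid",.03)]:
        for r in arm.landmark_of(c,q)[:3]:
            print(c,q,round(r["confidence"],2),np.round(r["at"],1),atz(ci,r["at"],z)[:2])
    for r in arm.trace(c,"plane_mid")[:3]:
        m=r["region"]; 
        cn=max(cv2.findContours(m.astype(np.uint8),0,1)[0],key=cv2.contourArea)[:,0]
        w=np.array([atz(ci,p,.012)[:2] for p in cn.astype(float)])*1000
        print(c,r["box"],round(r["confidence"],2),cv2.minAreaRect(w.astype(np.float32)))
E
```

```text
scene plane_mid 0.92 [152.7 217. ] [ 0.4743 -0.2872]
scene plane_mid 0.9 [100.6 226. ] [ 0.4373 -0.3903]
scene pocket 0.56 [327.6 165.2] [0.5483 0.1305]
scene catch_top 0.67 [310.2 168.1] [0.5617 0.0621]
scene lid_hinge 0.73 [346.6 137.4] [0.5293 0.1993]
scene case 0.81 [326.8 165.6] [0.5439 0.1327]
scene tape_mid 0.63 [150.2 157.7] [ 0.3054 -0.2114]
scene caul_mid 0.71 [175.8 306.9] [ 0.6926 -0.3482]
scene jar_mid 0.76 [150.8 157.9] [ 0.3251 -0.2169]
scene jar_mid 0.62 [347.9 134.5] [0.509  0.2251]
scene jar_mid 0.48 [282.8 267.4] [ 0.736  -0.1412]
scene [138.7, 204.7, 32.1, 26.1] 0.73 ((479.27294921875, -283.93682861328125), (83.17051696777344, 37.62655258178711), 24.348249435424805)
scene [93.1, 209.8, 20.1, 34.9] 0.61 ((445.97503662109375, -389.72906494140625), (29.91650390625, 87.58447265625), 62.671531677246094)
top plane_mid 0.79 [327.1 206.3] [ 0.4826 -0.2922]
top plane_mid 0.68 [365.7 220.4] [ 0.4472 -0.3977]
top pocket 0.71 [168.4 180.4] [0.541  0.1365]
top catch_top 0.65 [194.8 171. ] [0.5622 0.0618]
top lid_hinge 0.78 [141.3 181.2] [0.5304 0.2   ]
top lid_hinge 0.7 [115.1 175.1] [0.5445 0.2706]
top lid_hinge 0.56 [169.8 180.1] [0.5356 0.1254]
top lid_edge 0.76 [115.2 178.8] [0.5159 0.2312]
top case 0.68 [168.2 180.8] [0.5408 0.1381]
top tape_mid 0.94 [270.3 116.2] [ 0.7276 -0.1346]
top caul_mid 0.78 [348.6 130.3] [ 0.6946 -0.3522]
top jar_mid 0.56 [300.7 266.1] [ 0.3235 -0.2205]
top [315.7, 195.5, 20.4, 26.9] 0.8 ((478.5023498535156, -287.7033386230469), (72.40608215332031, 31.10628890991211), 23.213098526000977)
top [357.0, 211.2, 14.6, 18.3] 0.79 ((446.9061584472656, -391.7515869140625), (28.89823341369629, 69.7471694946289), 65.28315734863281)
```

```bash
cat >> h.py <<'E'
def goal(pos,yaw,tilt=0,s=None):
    "tool x at yaw (deg), z down, then tilt (deg) about tool x; prints jog shift (mm) and turn"
    s=s or arm.observe()
    Rc=R.from_rotvec(s["ee_rot"])
    Rg=R.from_euler('z',yaw,degrees=True)*R.from_euler('x',180+tilt,degrees=True)
    t=Rc.inv().apply(np.array(pos)-s["position"])*1000
    w=(Rc.inv()*Rg).as_rotvec()
    print("pos",s["position"].round(4),"shift",t.round(1),"turn",w.round(4),"rows>=",max(np.linalg.norm(t)/41.7,np.degrees(np.linalg.norm(w))/7.16).round(1))
E
python3 - <<'E'
from h import *
np.set_printoptions(precision=4,suppress=True)
s=arm.observe(); ci=arm.camera_info("wrist"); Rc=R.from_rotvec(s["ee_rot"])
print("cam in tool",Rc.inv().apply(ci["eye"]-s["position"]),"view",Rc.inv().apply(R.from_rotvec(ci["rotation"]).apply([0,0,-1])))
# lid edge: triangulate top ray with the vertical plane through box y axis
ct=arm.camera_info("top")
yaw=np.radians(13.1); Y=np.array([-np.sin(yaw),np.cos(yaw),0]); X=np.array([np.cos(yaw),np.sin(yaw),0]); H=np.array([.5305,.1997,.047])
for a in np.arange(1.5,1.9,.05):
    u=-Y*np.cos(a)+np.array([0,0,1])*np.sin(a); n=Y*np.sin(a)+np.array([0,0,1])*np.cos(a)
    E=H+.13*u+.006*n; rim=[H+.143*u+.006*n+X*q for q in(-.1,.1)]
    print(round(a,2),E,proj(ct,E)[0].round(1),proj(ct,rim).round(1).tolist(), proj(arm.camera_info("scene"),rim).round(1).tolist())
goal([.58,-.0,.32],13)
E
```

```text
cam in tool [-0.0006 -0.0837 -0.1579] view [-0.0012  0.3057  0.9521]
1.5 [0.5312 0.1966 0.1771] [129.5 172.2] [[135.4, 214.2], [122.0, 129.5]] [[319.5, 70.5], [395.1, 108.5]]
1.55 [0.5298 0.2029 0.1771] [126.8 172.7] [[132.3, 214.8], [119.0, 130.1]] [[321.4, 69.3], [396.8, 107.0]]
1.6 [0.5283 0.2092 0.1768] [124.1 173.3] [[129.2, 215.4], [116.1, 130.7]] [[323.3, 68.2], [398.5, 105.7]]
1.65 [0.5268 0.2155 0.1761] [121.4 173.9] [[126.2, 216.1], [113.2, 131.4]] [[325.1, 67.3], [400.2, 104.6]]
1.7 [0.5254 0.2218 0.1751] [118.8 174.5] [[123.3, 216.7], [110.3, 132.1]] [[326.9, 66.5], [401.7, 103.6]]
1.75 [0.5239 0.228  0.1738] [116.3 175.1] [[120.4, 217.3], [107.6, 132.9]] [[328.6, 65.9], [403.2, 102.7]]
1.8 [0.5225 0.2342 0.1722] [113.9 175.8] [[117.7, 218.0], [104.9, 133.7]] [[330.3, 65.4], [404.7, 102.0]]
1.85 [0.5211 0.2402 0.1703] [111.5 176.4] [[115.0, 218.6], [102.4, 134.5]] [[331.9, 65.1], [406.0, 101.5]]
pos [0.2013 0.5917 0.2267] shift [-438.2  549.1  -93.3] turn [-0.     -0.0001  1.016 ] rows>= 17.0
```

```bash
python3 -c "
from h import *
goal([.545,.136,.34],13)"
```

```text
pos [0.2013 0.5917 0.2267] shift [-320.7  472.2 -113.3] turn [-0.000e+00 -1.000e-04  1.016e+00] rows>= 14.0
```

>>> jog_arm:
  commands:
    - {"translation": [0, 0, -40], "turn": [0, 0, 0]}
    - {"translation": [0, 0, -80], "turn": [0, 0, 0.1]}
    - {"translation": [-321, 472, -113], "turn": [0, 0, 1.016]}
    - {"translation": [-321, 472, -113], "turn": [0, 0, 1.016]}
    - {"translation": [-321, 472, -113], "turn": [0, 0, 1.016]}
    - {"translation": [-321, 472, -113], "turn": [0, 0, 1.016]}
    - {"translation": [-321, 472, -113], "turn": [0, 0, 1.016]}
    - {"translation": [-321, 472, -113], "turn": [0, 0, 1.016]}
    - {"translation": [-321, 472, -113], "turn": [0, 0, 1.016]}
    - {"translation": [-321, 472, -113], "turn": [0, 0, 1.016]}
    - {"translation": [-321, 472, -113], "turn": [0, 0, 1.016]}
    - {"translation": [-321, 472, -113], "turn": [0, 0, 1.016]}
  claw: -1

```text
clock: 2.3
position: [0.4523, 0.2577, 0.3312]
ee_rot: [-3.121, -0.356, -0.001]
force: [1.3, -0.4, -0.2]
width: 0.997
```

>>> jog_arm:
  commands:
    - {"translation": [0, 0, 0], "turn": [0, 0, 0]}

```text
clock: 2.38
position: [0.4568, 0.2511, 0.332]
ee_rot: [3.121, 0.337, 0.006]
force: [0.8, -0.4, -0.0]
width: 0.999
```

```bash
python3 -c "
from h import *
goal([.545,.136,.34],13); print(arm.observe()['joints'])"
```

```text
pos [0.4568 0.2511 0.332 ] shift [ 61.6 131.3  -7.4] turn [ 0.0027 -0.0034 -0.0117] rows>= 3.5
[-0.9459468   0.18633425  0.41180112  1.68214982 -0.07356089  1.28672943
 -0.30480254]
```

>>> jog_arm:
  commands:
    - {"translation": [62, 131, -7], "turn": [0, 0, -0.012]}
    - {"translation": [62, 131, -7], "turn": [0, 0, -0.012]}
    - {"translation": [62, 131, -7], "turn": [0, 0, -0.012]}
    - {"translation": [62, 131, -7], "turn": [0, 0, -0.012]}
    - {"translation": [62, 131, -7], "turn": [0, 0, -0.012]}
    - {"translation": [62, 131, -7], "turn": [0, 0, -0.012]}

```text
clock: 2.88
position: [0.5419, 0.1446, 0.3377]
ee_rot: [3.12, 0.37, 0.0]
force: [-0.5, 1.7, -0.7]
width: 1.003
```

Run:
```python
from h import *
np.set_printoptions(precision=4,suppress=True)
print(arm.observe()['joints'],arm.observe()['position'])
ci=arm.camera_info("wrist"); im=arm.get_image("wrist"); cv2.imwrite("pics/w1.png",im)
for q,z in [("pocket",.006),("catch_top",.043),("lid_hinge",.047),("lid_edge",.17),("case",0)]:
    for r in arm.landmark_of("wrist",q)[:3]:
        print(q,round(r["confidence"],2),np.round(r["at"],1),atz(ci,r["at"],z)[:2])
```

```text
[-0.7276  0.2646  0.4892  1.5841 -0.1268  1.3247  0.014 ] [0.5419 0.1446 0.3377]
pocket 0.96 [252.3 156.7] [0.5386 0.1272]
pocket 0.7 [252.1  94.7] [0.5164 0.2201]
pocket 0.41 [173.3 348.2] [ 0.4737 -0.2895]
catch_top 0.93 [253. 206.] [0.5564 0.0586]
lid_edge 0.65 [250.6  94.1] [0.5166 0.222 ]
lid_edge 0.52 [318.9 314.7] [ 0.6629 -0.0195]
case 0.57 [260.6 147.5] [0.5484 0.1438]
```

View pics/w1.png

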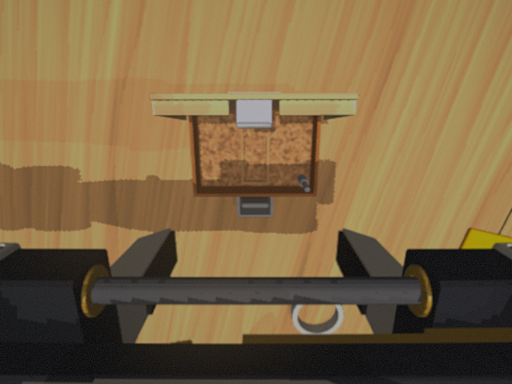

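The wrist view shows the open box upright: walls from x≈194 to 318, front rim at row ≈190, catch at (254,206), pin at (305,184), ribs around (243–270, 110–183). I'll overlay a model at my estimate to refine.

Run:
```python
from h import *
ci=arm.camera_info("wrist"); im=cv2.imread("pics/w1.png")
S=4; x0,y0=165,85
big=cv2.resize(im[y0:225,x0:350],None,fx=S,fy=S,interpolation=cv2.INTER_CUBIC)
big=cv2.convertScaleAbs(big,alpha=1.6)
yaw=13.3; C=np.array([.5445,.1363,0])
def W(p): return R.from_euler('z',yaw,degrees=True).apply(p)+C
def poly(pts,col):
    p=(proj(ci,W(np.array(pts,float)/1000))+.5-[x0,y0])*S
    cv2.polylines(big,[p.astype(int)],True,col,1)
rect=lambda a,b,c,d,z:[(a,c,z),(b,c,z),(b,d,z),(a,d,z)]
poly(rect(-95,95,-65,65,45),(0,255,0)); poly(rect(-90,90,-60,60,45),(0,255,0))
poly(rect(-18,18,-50,34,12),(255,255,0)); poly(rect(-23,23,-55,39,12),(255,0,255))
poly(rect(-28,28,-100,-65,43),(0,255,255)); poly(rect(72,80,-50,-42,70),(0,0,255))
cv2.imwrite("pics/w1b.png",big); print(big.shape)
```

```text
(560, 740, 3)
```

View pics/w1b.png

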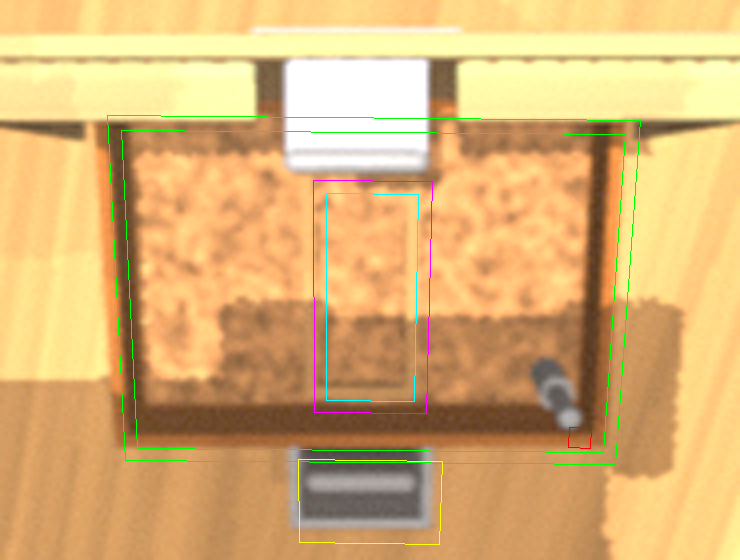

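The camera pose moved after that picture because the arm was still settling, so I'll redo the overlay on a fresh image and fit it.

```bash
cat > ov.py <<'E'
import sys
from h import *
np.set_printoptions(precision=4,suppress=True)
ci=arm.camera_info("wrist"); im=arm.get_image("wrist"); ci2=arm.camera_info("wrist"); print(ci["eye"],ci2["eye"])
yaw,cx,cy=map(float,sys.argv[1:4]); C=np.array([cx,cy,0])
S=4; c=proj(ci,C)[0].astype(int); x0,y0=max(c[0]-92,0),max(c[1]-65,0)
big=cv2.convertScaleAbs(cv2.resize(im[y0:y0+140,x0:x0+185],None,fx=S,fy=S,interpolation=cv2.INTER_CUBIC),alpha=1.5)
def W(p): return R.from_euler('z',yaw,degrees=True).apply(p)+C
def poly(pts,col):
    p=(proj(ci,W(np.array(pts,float)/1000))+.5-[x0,y0])*S
    cv2.polylines(big,[p.astype(int)],True,col,1)
rect=lambda a,b,c,d,z:[(a,c,z),(b,c,z),(b,d,z),(a,d,z)]
poly(rect(-95,95,-65,65,45),(0,255,0)); poly(rect(-90,90,-60,60,45),(0,255,0))
poly(rect(-18,18,-50,34,12),(255,255,0)); poly(rect(-23,23,-55,39,12),(255,0,255))
poly(rect(-28,28,-100,-65,43),(0,255,255)); poly(rect(72,80,-50,-42,70),(0,0,255))
cv2.imwrite(sys.argv[4],big)
for q,z in [("pocket",.006),("catch_top",.043),("case",0)]:
    for r in arm.landmark_of("wrist",q)[:1]:
        print(q,round(r["confidence"],2),np.round(r["at"],1),atz(ci,r["at"],z)[:2])
E
python3 ov.py 13.6 .5445 .1363 pics/w2.png
```

```text
[0.5204 0.2274 0.4958] [0.5205 0.2272 0.4958]
pocket 0.72 [258.  158.9] [0.5473 0.1285]
catch_top 0.74 [317.6 312.6] [ 0.7144 -0.1075]
case 0.76 [257.6 151.5] [0.5441 0.139 ]
```

View pics/w2.png

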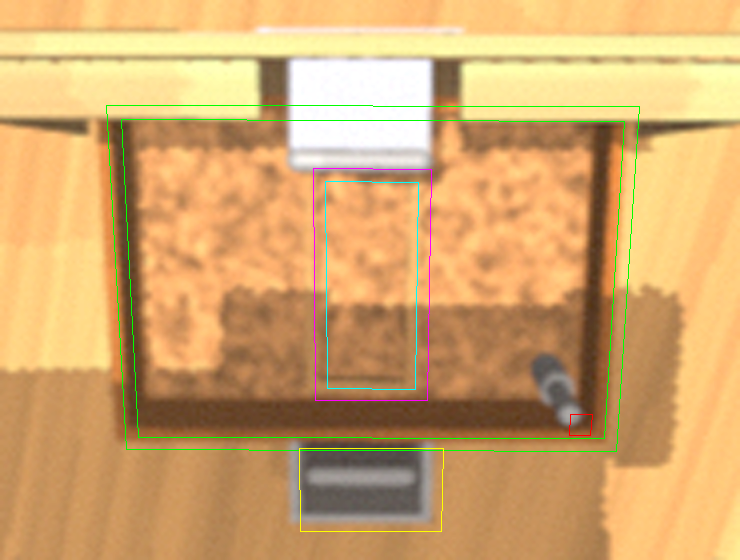

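```bash
python3 -c "
from h import *
goal([.479,-.288,.15],-66.5)"
```

```text
pos [0.5412 0.1462 0.3378] shift [-163.6  407.1  187.7] turn [-1.0000e-04  1.0000e-04  1.4004e+00] rows>= 11.4
```

>>> jog_arm:
  commands:
    - {"translation": [-164, 407, 188], "turn": [0, 0, 1.4]}
    - {"translation": [-164, 407, 188], "turn": [0, 0, 1.4]}
    - {"translation": [-164, 407, 188], "turn": [0, 0, 1.4]}
    - {"translation": [-164, 407, 188], "turn": [0, 0, 1.4]}
    - {"translation": [-164, 407, 188], "turn": [0, 0, 1.4]}
    - {"translation": [-164, 407, 188], "turn": [0, 0, 1.4]}
    - {"translation": [-164, 407, 188], "turn": [0, 0, 1.4]}
    - {"translation": [-164, 407, 188], "turn": [0, 0, 1.4]}
    - {"translation": [-164, 407, 188], "turn": [0, 0, 1.4]}
    - {"translation": [-164, 407, 188], "turn": [0, 0, 1.4]}
    - {"translation": [-164, 407, 188], "turn": [0, 0, 1.4]}
    - {"translation": [-164, 407, 188], "turn": [0, 0, 1.4]}

```text
clock: 4.38
position: [0.4762, -0.293, 0.1484]
ee_rot: [2.615, -1.737, -0.0]
force: [0.0, 0.2, 1.1]
width: 0.996
```

>>> jog_arm:
  commands:
    - {"translation": [0, 0, 0]}
    - {"translation": [0, 0, 0]}
    - {"translation": [0, 0, 0]}
    - {"translation": [0, 0, 0]}

```text
schema error: expected keys translation, turn
```

```bash
cat > look.py <<'E'
import sys
from h import *
np.set_printoptions(precision=4,suppress=True)
s=arm.observe(); print(s["position"],s["joints"])
goal([.479,-.288,.15],-66.5)
ci=arm.camera_info("wrist"); im=arm.get_image("wrist"); cv2.imwrite(sys.argv[1],im)
for r in arm.landmark_of("wrist","plane_mid")[:3]:
    print(round(r["confidence"],2),np.round(r["at"],1),atz(ci,r["at"],.012)[:2])
for r in arm.trace("wrist","plane_mid")[:3]:
    m=r["region"]
    cn=max(cv2.findContours(m.astype(np.uint8),0,1)[0],key=cv2.contourArea)[:,0]
    w=np.array([atz(ci,p,.020)[:2] for p in cn.astype(float)])*1000
    print(r["box"],round(r["confidence"],2),cv2.minAreaRect(w.astype(np.float32)))
E
python3 look.py pics/w3.png
```

```text
[ 0.4762 -0.293   0.1484] [-0.1174  0.5038  0.8203  1.878  -0.4444  0.9529 -0.267 ]
pos [ 0.4762 -0.293   0.1484] shift [-3.6 -4.5 -1.6] turn [ 0.0024 -0.0015 -0.0121] rows>= 0.1
0.71 [253.9 175.6] [ 0.479  -0.2901]
0.68 [329.1 238.9] [ 0.4458 -0.3902]
[298.1, 209.1, 67.1, 59.4] 0.9 ((446.8877868652344, -389.78704833984375), (36.624534606933594, 70.33060455322266), 64.86729431152344)
[237.3, 139.9, 27.8, 70.6] 0.77 ((478.8182373046875, -287.3149108886719), (71.03567504882812, 24.989274978637695), 23.9721736907959)
```

View pics/w3.png

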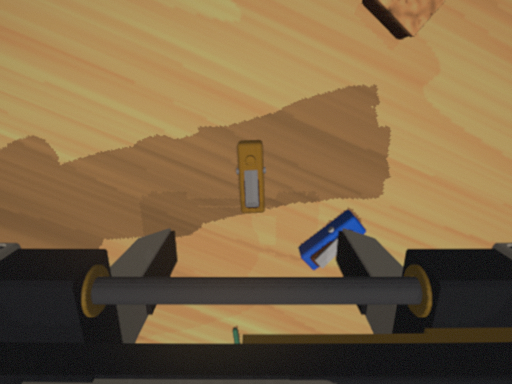

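The brass plane is at pixel (251,176), between the fingers. Measured, it is 71×25 mm, centred at (0.4788, -0.2873), yaw 24°, and clear of the blue one at (332,238). I'll grasp 18 mm off centre so the camera side stays clear of the lid when I place it.

```bash
python3 -c "
from h import *
goal([.4624,-.2946,.008],-66)"
```

```text
pos [ 0.4774 -0.2899  0.1492] shift [ -1.6  15.4 141.2] turn [ 0.0016  0.0002 -0.012 ] rows>= 3.4
```

>>> jog_arm:
  commands:
    - {"translation": [-1.6, 15.4, 40], "turn": [0, 0, -0.012]}
    - {"translation": [-1.6, 15.4, 80], "turn": [0, 0, -0.012]}
    - {"translation": [-1.6, 15.4, 95], "turn": [0, 0, -0.012]}
    - {"translation": [-1.6, 15.4, 95], "turn": [0, 0, -0.012]}
    - {"translation": [-1.6, 15.4, 95], "turn": [0, 0, -0.012]}
    - {"translation": [-1.6, 15.4, 95], "turn": [0, 0, -0.012]}
  claw: -0.2

```text
clock: 5.03
position: [0.4651, -0.293, 0.0563]
ee_rot: [-2.638, 1.705, -0.003]
force: [0.2, 0.3, -0.2]
width: 0.623
```

```bash
python3 -c "
from h import *
goal([.4624,-.2946,.008],-66)"
```

```text
pos [ 0.4651 -0.293   0.0563] shift [ 0.3  3.2 48.3] turn [-0.0017 -0.0015  0.0046] rows>= 1.2
```

>>> jog_arm:
  commands:
    - {"translation": [0, 2, 15], "turn": [0, 0, 0]}
    - {"translation": [0, 2, 30], "turn": [0, 0, 0]}
    - {"translation": [0, 2, 42], "turn": [0, 0, 0]}
    - {"translation": [0, 2, 45], "turn": [0, 0, 0]}
    - {"translation": [0, 2, 45], "turn": [0, 0, 0]}
    - {"translation": [0, 2, 45], "turn": [0, 0, 0]}
    - {"translation": [0, 2, 45], "turn": [0, 0, 0]}

```text
clock: 5.62
position: [0.4624, -0.2943, 0.0106]
ee_rot: [-2.637, 1.707, -0.002]
force: [0.5, -0.7, -0.2]
width: 0.605
```

```bash
python3 -c "
from h import *
goal([.4624,-.2946,.008],-66)"
```

```text
pos [ 0.4624 -0.2943  0.0106] shift [0.3 0.1 2.6] turn [-0.0008 -0.001   0.0029] rows>= 0.1
```

>>> jog_arm:
  commands:
    - {"translation": [0, 0, 2], "turn": [0, 0, 0]}
    - {"translation": [0, 0, 2], "turn": [0, 0, 0]}
    - {"translation": [0, 0, 2], "turn": [0, 0, 0]}

```text
clock: 5.87
position: [0.4619, -0.294, 0.0079]
ee_rot: [-2.637, 1.707, -0.0]
force: [-0.3, -0.5, -1.3]
width: 0.599
```

>>> jog_arm:
  commands:
    - {"translation": [0, 0, 0], "turn": [0, 0, 0]}
    - {"translation": [0, 0, 0], "turn": [0, 0, 0]}
    - {"translation": [0, 0, 0], "turn": [0, 0, 0]}
    - {"translation": [0, 0, 0], "turn": [0, 0, 0]}
    - {"translation": [0, 0, 0], "turn": [0, 0, 0]}
    - {"translation": [0, 0, 0], "turn": [0, 0, 0]}
    - {"translation": [0, 0, 0], "turn": [0, 0, 0]}
    - {"translation": [0, 0, 0], "turn": [0, 0, 0]}
  claw: 1
  grip_force: 35

```text
clock: 6.53
position: [0.4618, -0.294, 0.0078]
ee_rot: [2.637, -1.707, -0.0]
force: [-0.4, 0.4, 0.4]
width: 0.255
```

>>> jog_arm:
  commands:
    - {"translation": [0, 0, -10], "turn": [0, 0, 0]}
    - {"translation": [0, 0, -40], "turn": [0, 0, 0]}
    - {"translation": [0, 0, -80], "turn": [0, 0, 0]}
    - {"translation": [0, 0, -120], "turn": [0, 0, 0]}
    - {"translation": [0, 0, -120], "turn": [0, 0, 0]}
    - {"translation": [0, 0, -120], "turn": [0, 0, 0]}

```text
clock: 7.03
position: [0.463, -0.2946, 0.1303]
ee_rot: [-2.636, 1.706, -0.007]
force: [0.3, 0.2, -2.4]
width: 0.258
```

Run:
```python
from h import *
C=np.array([.5415,.1385]); yaw=13.6
Y=np.array([-np.sin(np.radians(yaw)),np.cos(np.radians(yaw))])
p=C-Y*.026; print(p)
goal([p[0],p[1],.20],yaw)
s=arm.observe(); print(s["width"],s["force"])
```

```text
[0.54761369 0.11322901]
pos [ 0.463  -0.2946  0.1303] shift [-337.2 -244.4  -69.9] turn [-7.0000e-04 -4.8000e-03 -1.3863e+00] rows>= 11.1
0.2577491201178215 [ 0.26866295  0.23656656 -2.44061018]
```

>>> jog_arm:
  commands:
    - {"translation": [-337, -244, -80], "turn": [0, 0, -1.386]}
    - {"translation": [-337, -244, -80], "turn": [0, 0, -1.386]}
    - {"translation": [-337, -244, -80], "turn": [0, 0, -1.386]}
    - {"translation": [-337, -244, -80], "turn": [0, 0, -1.386]}
    - {"translation": [-337, -244, -80], "turn": [0, 0, -1.386]}
    - {"translation": [-337, -244, -80], "turn": [0, 0, -1.386]}
    - {"translation": [-337, -244, -80], "turn": [0, 0, -1.386]}
    - {"translation": [-337, -244, -80], "turn": [0, 0, -1.386]}
    - {"translation": [-337, -244, -80], "turn": [0, 0, -1.386]}
    - {"translation": [-337, -244, -80], "turn": [0, 0, -1.386]}
    - {"translation": [-337, -244, -80], "turn": [0, 0, -1.386]}
    - {"translation": [-337, -244, -80], "turn": [0, 0, -1.386]}

```text
clock: 8.03
position: [0.5459, 0.1181, 0.2069]
ee_rot: [-3.116, -0.393, 0.002]
force: [0.5, 0.4, -2.4]
width: 0.259
```

>>> jog_arm:
  commands:
    - {"translation": [0, 0, 0], "turn": [0, 0, 0]}
    - {"translation": [0, 0, 0], "turn": [0, 0, 0]}
    - {"translation": [0, 0, 0], "turn": [0, 0, 0]}
    - {"translation": [0, 0, 0], "turn": [0, 0, 0]}

```text
clock: 8.37
position: [0.5462, 0.112, 0.2075]
ee_rot: [3.12, 0.365, -0.001]
force: [0.8, 0.1, -0.5]
width: 0.255
```

```bash
cat > ov2.py <<'E'
import sys
from h import *
np.set_printoptions(precision=4,suppress=True)
ci=arm.camera_info("wrist"); im=arm.get_image("wrist"); cv2.imwrite("pics/raw.png",im)
yaw,cx,cy=map(float,sys.argv[1:4]); C=np.array([cx,cy,0])
big=cv2.convertScaleAbs(cv2.resize(im[70:330,100:420],None,fx=2.4,fy=2.4,interpolation=cv2.INTER_CUBIC),alpha=1.4)
def W(p): return R.from_euler('z',yaw,degrees=True).apply(p)+C
def poly(pts,col,f=W):
    p=(proj(ci,f(np.array(pts,float)/1000))+.5-[100,70])*2.4
    cv2.polylines(big,[p.astype(int)],True,col,1)
rect=lambda a,b,c,d,z:[(a,c,z),(b,c,z),(b,d,z),(a,d,z)]
poly(rect(-95,95,-65,65,45),(0,255,0)); poly(rect(-90,90,-60,60,45),(0,255,0))
poly(rect(-18,18,-50,34,12),(255,255,0)); poly(rect(-23,23,-55,39,12),(255,0,255))
poly(rect(-28,28,-100,-65,43),(0,255,255)); poly(rect(72,80,-50,-42,70),(0,0,255))
s=arm.observe(); Rc=R.from_rotvec(s["ee_rot"]); print(s["position"],s["joints"])
f=lambda p:Rc.apply(p)+s["position"]
poly(rect(-12,12,-18-35,-18+35,-16),(255,255,255),f)  # held plane, body top
poly(rect(-12,12,-18-35,-18+35,8),(128,255,255),f)  # sole
cv2.imwrite(sys.argv[4],big)
b=C-W([0,.026,0])+0
p=W([0,-.026,0]); goal([p[0],p[1],.10],yaw)
E
python3 ov2.py 13.6 .5407 .1391 pics/w4.png
```

```text
[0.5463 0.1122 0.2076] [-0.642   0.3575  0.4613  1.7931 -0.182   1.0335  0.1217]
pos [0.5463 0.1122 0.2076] shift [  0.9  -1.5 107.6] turn [ 0.0002  0.0005 -0.0035] rows>= 2.6
```

View pics/w4.png

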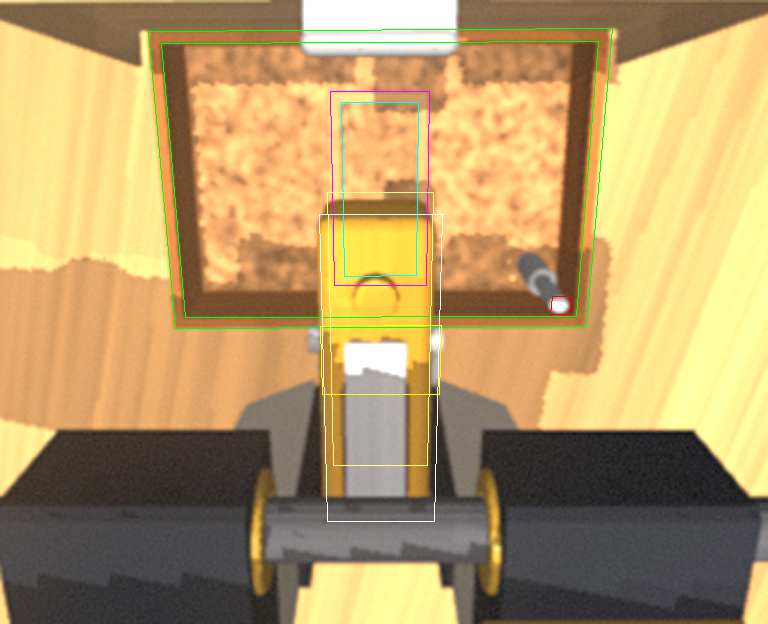

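The box model now sits on the rim to within about 1 mm, and the held plane (x 321–432) matches its predicted outline. Now lowering in stages.

>>> jog_arm:
  commands:
    - {"translation": [2, -1.5, 40], "turn": [0, 0, 0]}
    - {"translation": [2, -1.5, 80], "turn": [0, 0, 0]}
    - {"translation": [2, -1.5, 120], "turn": [0, 0, 0]}
    - {"translation": [2, -1.5, 150], "turn": [0, 0, 0]}
    - {"translation": [2, -1.5, 165], "turn": [0, 0, 0]}
    - {"translation": [2, -1.5, 165], "turn": [0, 0, 0]}
    - {"translation": [2, -1.5, 165], "turn": [0, 0, 0]}
    - {"translation": [2, -1.5, 165], "turn": [0, 0, 0]}
    - {"translation": [2, -1.5, 165], "turn": [0, 0, 0]}
    - {"translation": [2, -1.5, 165], "turn": [0, 0, 0]}

```text
clock: 9.25
position: [0.5492, 0.1156, 0.0443]
ee_rot: [-3.119, -0.371, -0.004]
force: [0.1, -0.6, -1.1]
width: 0.258
```

```bash
python3 ov2.py 13.6 .5407 .1391 pics/w5.png; python3 -c "
from cell import arm;print(arm.observe()['force'])"
```

```text
[0.549  0.1156 0.0441] [-0.5636  0.5682  0.3674  1.9416 -0.3113  0.6842  0.2309]
pos [0.549  0.1156 0.0441] shift [ -2.4   1.2 -55.9] turn [-0.0004 -0.0023 -0.0004] rows>= 1.3
[-0.1246188  -0.98249091 -1.70346455]
```

View pics/w5.png

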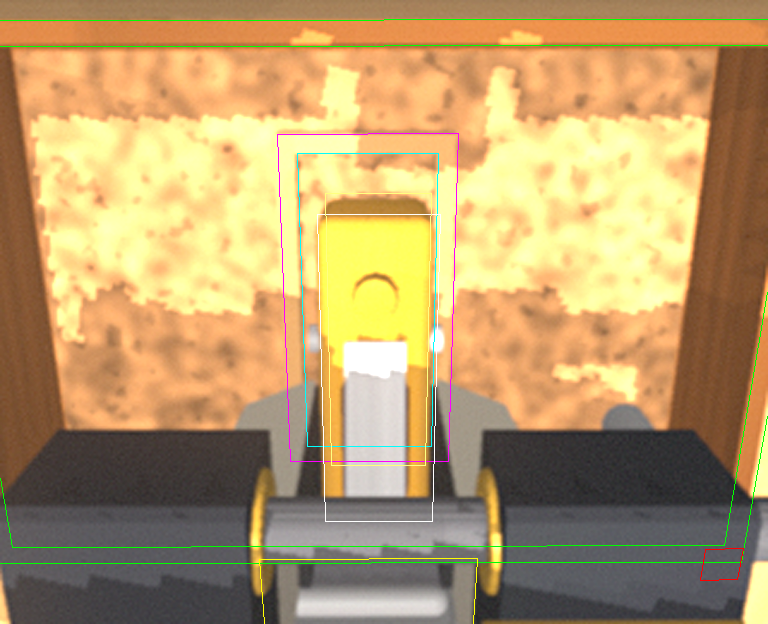

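The plane is about 2 mm off the pocket centre to the right, so I'll correct that and lower on.

>>> jog_arm:
  commands:
    - {"translation": [-2, 1, 8], "turn": [0, 0, 0]}
    - {"translation": [-2, 1, 16], "turn": [0, 0, 0]}
    - {"translation": [-2, 1, 22], "turn": [0, 0, 0]}
    - {"translation": [-2, 1, 25], "turn": [0, 0, 0]}
    - {"translation": [-2, 1, 25], "turn": [0, 0, 0]}
    - {"translation": [-2, 1, 25], "turn": [0, 0, 0]}
    - {"translation": [-2, 1, 25], "turn": [0, 0, 0]}

```text
clock: 9.88
position: [0.5465, 0.1139, 0.0178]
ee_rot: [3.12, 0.371, 0.0]
force: [-0.7, -0.5, -1.2]
width: 0.256
```

>>> jog_arm:
  commands:
    - {"translation": [0, 0, 1], "turn": [0, 0, 0]}
    - {"translation": [0, 0, 2], "turn": [0, 0, 0]}
    - {"translation": [0, 0, 3], "turn": [0, 0, 0]}
    - {"translation": [0, 0, 3], "turn": [0, 0, 0]}
    - {"translation": [0, 0, 3], "turn": [0, 0, 0]}

```text
clock: 10.3
position: [0.5464, 0.1139, 0.0148]
ee_rot: [-3.12, -0.371, -0.0]
force: [0.1, -0.3, -0.8]
width: 0.261
```

>>> jog_arm:
  commands:
    - {"translation": [0, 0, 1], "turn": [0, 0, 0]}
    - {"translation": [0, 0, 1], "turn": [0, 0, 0]}
    - {"translation": [0, 0, 1], "turn": [0, 0, 0]}

```text
clock: 10.55
position: [0.5463, 0.1139, 0.0137]
ee_rot: [-3.12, -0.371, 0.0]
force: [1.1, -0.3, -1.5]
width: 0.257
```

>>> jog_arm:
  commands:
    - {"translation": [0, 0, 0.7], "turn": [0, 0, 0]}
    - {"translation": [0, 0, 0.7], "turn": [0, 0, 0]}
    - {"translation": [0, 0, 0.7], "turn": [0, 0, 0]}

```text
clock: 10.8
position: [0.5464, 0.1139, 0.013]
ee_rot: [-3.12, -0.371, 0.0]
force: [1.1, -0.2, -1.9]
width: 0.259
```

>>> jog_arm:
  commands:
    - {"translation": [0, 0, 0.5], "turn": [0, 0, 0]}
    - {"translation": [0, 0, 0.5], "turn": [0, 0, 0]}
    - {"translation": [0, 0, 0.5], "turn": [0, 0, 0]}

```text
clock: 11.05
position: [0.5465, 0.1139, 0.0128]
ee_rot: [-3.119, -0.371, -0.0]
force: [-1.5, 0.9, 2.0]
width: 0.26
```

>>> jog_arm:
  commands:
    - {"translation": [0, 0, 0.5], "turn": [0, 0, 0]}
    - {"translation": [0, 0, 0.5], "turn": [0, 0, 0]}
    - {"translation": [0, 0, 0.5], "turn": [0, 0, 0]}

```text
clock: 11.3
position: [0.5465, 0.1139, 0.0127]
ee_rot: [-3.119, -0.371, -0.0]
force: [-2.9, -1.2, 8.8]
width: 0.258
```

Contact is felt at z=0.0128, as expected. Releasing.

>>> jog_arm:
  commands:
    - {"translation": [0, 0, -0.7], "turn": [0, 0, 0]}
    - {"translation": [0, 0, -0.7], "turn": [0, 0, 0]}
    - {"translation": [0, 0, -0.7], "turn": [0, 0, 0]}
    - {"translation": [0, 0, -0.7], "turn": [0, 0, 0]}
    - {"translation": [0, 0, -0.7], "turn": [0, 0, 0]}
  claw: 0.1

```text
clock: 11.72
position: [0.5464, 0.1139, 0.0127]
ee_rot: [3.12, 0.371, -0.0]
force: [-0.4, -0.7, 0.8]
width: 0.451
```

>>> jog_arm:
  commands:
    - {"translation": [0, 0, -5], "turn": [0, 0, 0]}
    - {"translation": [0, 0, -20], "turn": [0, 0, 0]}
    - {"translation": [0, 0, -50], "turn": [0, 0, 0]}
    - {"translation": [0, 0, -85], "turn": [0, 0, 0]}
    - {"translation": [0, 0, -120], "turn": [0, 0, 0]}
    - {"translation": [0, 0, -150], "turn": [0, 0, 0]}
    - {"translation": [0, 0, -180], "turn": [0, 0, 0]}
    - {"translation": [0, 0, -200], "turn": [0, 0, 0]}
    - {"translation": [0, 0, -200], "turn": [0, 0, 0]}
    - {"translation": [0, 0, -200], "turn": [0, 0, 0]}
    - {"translation": [0, 0, -200], "turn": [0, 0, 0]}

```text
clock: 12.63
position: [0.5459, 0.1139, 0.2123]
ee_rot: [-3.119, -0.371, 0.001]
force: [0.6, -0.4, -1.9]
width: 0.447
```

```bash
python3 ov2.py 13.6 .5407 .1391 pics/w6.png; python3 look.py pics/w6r.png
```

```text
[0.5457 0.1138 0.2119] [-0.6515  0.3541  0.4698  1.7877 -0.1824  1.0445  0.1226]
pos [0.5457 0.1138 0.2119] shift [  1.3   0.3 111.9] turn [ 0.      0.0017 -0.0004] rows>= 2.7
[0.5457 0.1138 0.2119] [-0.6515  0.3541  0.4698  1.7877 -0.1824  1.0445  0.1226]
pos [0.5457 0.1138 0.2119] shift [-159.   374.9   62.1] turn [0.0012 0.0014 1.3976] rows>= 11.2
0.87 [257.7 151.9] [0.5423 0.1298]
[246.5, 122.1, 24.6, 62.7] 0.91 ((541.4078369140625, 129.83055114746094), (27.38961410522461, 71.83419036865234), 13.568868637084961)
```

View pics/w6.png

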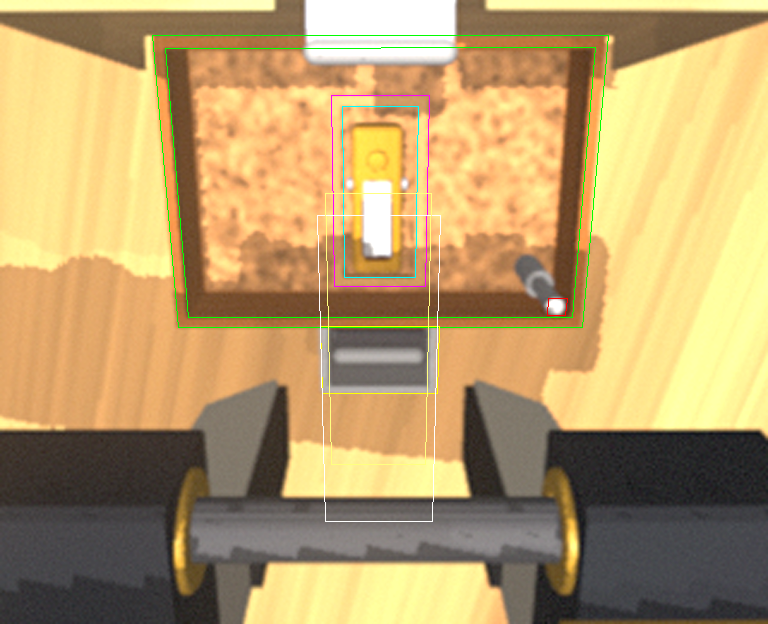

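The plane sits flat inside the pocket outline: body at overlay (350–402, 123–272), clear margins on all sides. Network check: centre (0.5414, 0.1298), yaw 13.6°. Now going behind the lid with the fingers shut.

>>> jog_arm:
  commands:
    - {"translation": [0, 0, -40], "turn": [0, 0, 0]}
    - {"translation": [0, -40, -50], "turn": [0, 0, 0]}
    - {"translation": [0, -80, -50], "turn": [0, 0, 0]}
    - {"translation": [0, -120, -50], "turn": [0, 0, 0]}
    - {"translation": [0, -158, -50], "turn": [0, 0, 0]}
    - {"translation": [0, -158, -50], "turn": [0, 0, 0]}
    - {"translation": [0, -158, -50], "turn": [0, 0, 0]}
    - {"translation": [0, -158, -20], "turn": [0, 0, 0]}
    - {"translation": [0, -158, 20], "turn": [0, 0, 0]}
    - {"translation": [0, -158, 62], "turn": [0, 0, 0]}
    - {"translation": [0, -158, 62], "turn": [0, 0, 0]}
    - {"translation": [0, -158, 62], "turn": [0, 0, 0]}
  claw: 1
  grip_force: 20

```text
clock: 13.83
position: [0.5084, 0.2654, 0.1495]
ee_rot: [3.117, 0.368, -0.007]
force: [1.4, 0.0, 1.6]
width: 0.006
```

```bash
cat > bx.py <<'E'
from h import *
np.set_printoptions(precision=4,suppress=True)
s=arm.observe(); C=np.array([.5407,.1391,0])
print("box mm",(R.from_euler('z',-13.6,degrees=True).apply(s["position"]-C)*1000).round(1),"F",R.from_euler('z',-13.6,degrees=True).apply(s["force"]).round(1),s["clock"],s["width"],s["joints"])
E
python3 bx.py
```

```text
box mm [ -1.7 130.3 149.5] F [ 1.3 -0.3  1.6] 13.8333 0.005942886232374592 [-0.8587  0.4446  0.3951  1.8157 -0.2069  0.9272 -0.1375]
```

>>> jog_arm:
  commands:
    - {"translation": [0, 12, 0], "turn": [0, 0, 0]}
    - {"translation": [0, 24, 0], "turn": [0, 0, 0]}
    - {"translation": [0, 34, 0], "turn": [0, 0, 0]}
    - {"translation": [0, 44, 0], "turn": [0, 0, 0]}
    - {"translation": [0, 54, 2], "turn": [0, 0, 0]}
    - {"translation": [0, 64, 4], "turn": [0, 0, 0]}
    - {"translation": [0, 74, 6], "turn": [0, 0, 0]}
    - {"translation": [0, 84, 9], "turn": [0, 0, 0]}

```text
clock: 14.5
position: [0.5294, 0.1848, 0.1418]
ee_rot: [-3.119, -0.371, -0.001]
force: [-0.2, 0.9, 1.2]
width: 0.007
```

```bash
python3 bx.py
```

```text
box mm [ -0.3  47.1 141.8] F [0.  0.9 1.2] 14.5 0.0072045899511016176 [-0.7252  0.4323  0.4033  1.8607 -0.2133  0.8904  0.0165]
```

>>> jog_arm:
  commands:
    - {"translation": [0, 10, 4], "turn": [0, 0, 0]}
    - {"translation": [0, 20, 8], "turn": [0, 0, 0]}
    - {"translation": [0, 30, 12], "turn": [0, 0, 0]}
    - {"translation": [0, 40, 16], "turn": [0, 0, 0]}
    - {"translation": [0, 50, 20], "turn": [0, 0, 0]}
    - {"translation": [0, 60, 24], "turn": [0, 0, 0]}
    - {"translation": [0, 70, 27], "turn": [0, 0, 0]}
    - {"translation": [0, 80, 30], "turn": [0, 0, 0]}
    - {"translation": [0, 90, 33], "turn": [0, 0, 0]}
    - {"translation": [0, 100, 34], "turn": [0, 0, 0]}
    - {"translation": [0, 100, 34], "turn": [0, 0, 0]}
    - {"translation": [0, 100, 34], "turn": [0, 0, 0]}

```text
clock: 15.5
position: [0.5527, 0.0879, 0.1078]
ee_rot: [3.12, 0.369, 0.0]
force: [-0.2, -0.4, 0.8]
width: 0.005
```

Run:
```python
exec(open('bx.py').read())
im=arm.get_image("scene"); im2=arm.get_image("wrist")
cr=cv2.resize(im[60:220,240:430],None,fx=2.5,fy=2.5)
cv2.imwrite("pics/s7.png",np.vstack([cr[:, :475],cv2.resize(im2,(475,200))[:200]]))
for n in("top","scene"):
    if n=="top": arm.get_image(n)
    for r in arm.landmark_of(n,"lid_edge")[:2]: print(n,r["confidence"],r["at"])
Ycol=R.from_euler('z',13.6,degrees=True)
for a in(0,.1,.2,.3,.5,.7,1.6):
    E=Ycol.apply([0,.065-.13*np.cos(a)+.006*np.sin(a),.047+.13*np.sin(a)+.006*np.cos(a)])+C
    print(a,proj(arm.camera_info("top"),E)[0].round(1),proj(arm.camera_info("scene"),E)[0].round(1))
```

```text
box mm [ -0.4 -52.6 107.8] F [-0.3 -0.3  0.8] 15.5 0.004977533759121758 [-0.538   0.4753  0.3943  1.8955 -0.2433  0.8173  0.22  ]
top 0.52 [348.7, 130.9]
scene 0.7 [318.2, 147.4]
scene 0.62 [151.9, 154.2]
0 [188.8 172.5] [313.9 161.1]
0.1 [187.7 171.7] [314.8 156.6]
0.2 [186.1 171.1] [316.2 151.7]
0.3 [183.9 170.5] [317.8 146.7]
0.5 [178.1 169.7] [322.1 136.1]
0.7 [170.5 169.4] [327.6 125.4]
1.6 [122.8 175.5] [357.7  89.5]
```

View pics/s7.png

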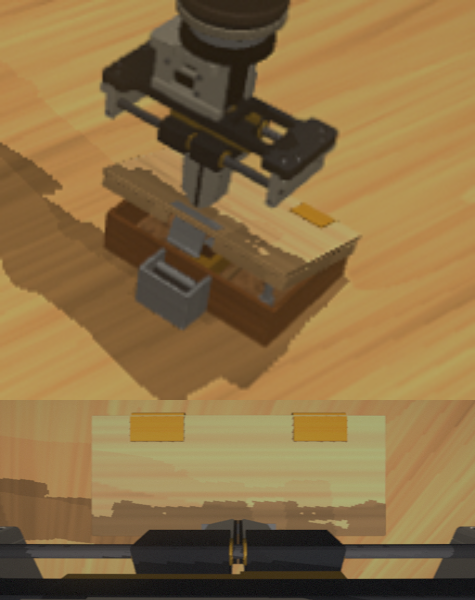

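The lid has fallen onto the sprung pin, propped at roughly 0.2–0.3 rad (edge at scene pixel (318,147)). Next I position over the lid edge (box y≈-64) and feel downwards.

>>> jog_arm:
  commands:
    - {"translation": [0, 11, 0], "turn": [0, 0, 0]}
    - {"translation": [0, 11, 8], "turn": [0, 0, 0]}
    - {"translation": [0, 11, 16], "turn": [0, 0, 0]}
    - {"translation": [0, 11, 16], "turn": [0, 0, 0]}
    - {"translation": [0, 11, 16], "turn": [0, 0, 0]}

```text
clock: 16.17
position: [0.5544, 0.0779, 0.0908]
ee_rot: [3.119, 0.371, -0.003]
force: [0.4, -0.4, 0.1]
width: 0.002
```

>>> jog_arm:
  commands:
    - {"translation": [0, 0, 2], "turn": [0, 0, 0]}
    - {"translation": [0, 0, 4], "turn": [0, 0, 0]}
    - {"translation": [0, 0, 4], "turn": [0, 0, 0]}

```text
clock: 16.42
position: [0.5549, 0.0781, 0.0875]
ee_rot: [-3.119, -0.372, 0.0]
force: [0.3, -0.5, 0.9]
width: 0.004
```

>>> jog_arm:
  commands:
    - {"translation": [0, 0, 2], "turn": [0, 0, 0]}
    - {"translation": [0, 0, 4], "turn": [0, 0, 0]}
    - {"translation": [0, 0, 4], "turn": [0, 0, 0]}

```text
clock: 16.67
position: [0.5549, 0.078, 0.0835]
ee_rot: [-3.12, -0.371, 0.001]
force: [-0.1, -0.1, 0.4]
width: 0.005
```

```bash
python3 bx.py
```

```text
box mm [ -0.6 -62.8  83.5] F [-0.1 -0.   0.4] 16.6667 0.005445380876787996 [-0.5067  0.5097  0.379   1.9132 -0.2631  0.7672  0.2564]
```

>>> jog_arm:
  commands:
    - {"translation": [0, 0, 2], "turn": [0, 0, 0]}
    - {"translation": [0, 0, 2], "turn": [0, 0, 0]}

```text
clock: 16.83
position: [0.5551, 0.0778, 0.0816]
ee_rot: [3.119, 0.371, 0.0]
force: [-0.2, -0.3, 0.4]
width: 0.004
```

>>> jog_arm:
  commands:
    - {"translation": [0, 0, 2], "turn": [0, 0, 0]}
    - {"translation": [0, 0, 2], "turn": [0, 0, 0]}

```text
clock: 17.0
position: [0.5552, 0.0778, 0.0796]
ee_rot: [3.119, 0.371, 0.0]
force: [0.3, -1.2, 1.5]
width: 0.003
```

>>> jog_arm:
  commands:
    - {"translation": [0, 0, 1], "turn": [0, 0, 0]}
    - {"translation": [0, 0, 2], "turn": [0, 0, 0]}

```text
clock: 17.17
position: [0.5553, 0.0778, 0.0778]
ee_rot: [3.12, 0.371, 0.001]
force: [-0.1, -1.3, 1.1]
width: 0.005
```

>>> jog_arm:
  commands:
    - {"translation": [0, 0, 1], "turn": [0, 0, 0]}
    - {"translation": [0, 0, 1], "turn": [0, 0, 0]}

```text
clock: 17.33
position: [0.5551, 0.078, 0.0766]
ee_rot: [-3.12, -0.371, 0.0]
force: [1.2, -0.5, 0.7]
width: 0.005
```

>>> jog_arm:
  commands:
    - {"translation": [0, 0, 1], "turn": [0, 0, 0]}
    - {"translation": [0, 0, 1], "turn": [0, 0, 0]}

```text
clock: 17.5
position: [0.5551, 0.078, 0.0756]
ee_rot: [-3.12, -0.371, -0.0]
force: [1.3, 0.4, 0.5]
width: 0.008
```

>>> jog_arm:
  commands:
    - {"translation": [0, 0, 1], "turn": [0, 0, 0]}
    - {"translation": [0, 0, 1], "turn": [0, 0, 0]}

```text
clock: 17.67
position: [0.5552, 0.0779, 0.0747]
ee_rot: [3.12, 0.371, 0.0]
force: [0.7, -0.5, 2.6]
width: 0.001
```

>>> jog_arm:
  commands:
    - {"translation": [0, 0, 1], "turn": [0, 0, 0]}
    - {"translation": [0, 0, 1], "turn": [0, 0, 0]}

```text
clock: 17.83
position: [0.5553, 0.0778, 0.074]
ee_rot: [-3.12, -0.371, -0.001]
force: [-0.6, -0.4, 5.8]
width: 0.002
```

>>> jog_arm:
  commands:
    - {"translation": [0, 0, 1], "turn": [0, 0, 0]}
    - {"translation": [0, 0, 1], "turn": [0, 0, 0]}

```text
clock: 18.0
position: [0.5553, 0.0777, 0.0731]
ee_rot: [3.12, 0.371, 0.001]
force: [-0.3, -1.6, 6.1]
width: 0.004
```

>>> jog_arm:
  commands:
    - {"translation": [0, 0, 0.7], "turn": [0, 0, 0]}
    - {"translation": [0, 0, 0.7], "turn": [0, 0, 0]}

```text
clock: 18.17
position: [0.5554, 0.0776, 0.0725]
ee_rot: [3.12, 0.371, 0.001]
force: [-1.2, -2.1, 6.7]
width: 0.001
```

>>> jog_arm:
  commands:
    - {"translation": [0, 0, 0.7], "turn": [0, 0, 0]}
    - {"translation": [0, 0, 0.7], "turn": [0, 0, 0]}

```text
clock: 18.33
position: [0.5553, 0.0775, 0.0717]
ee_rot: [3.119, 0.371, 0.001]
force: [0.5, -2.5, 5.5]
width: 0.004
```

>>> jog_arm:
  commands:
    - {"translation": [0, 0, 0.7], "turn": [0, 0, 0]}
    - {"translation": [0, 0, 0.7], "turn": [0, 0, 0]}

```text
clock: 18.5
position: [0.5554, 0.0774, 0.0709]
ee_rot: [3.119, 0.37, 0.001]
force: [-0.3, -1.4, 4.6]
width: 0.005
```

>>> jog_arm:
  commands:
    - {"translation": [0, 0, 0.8], "turn": [0, 0, 0]}
    - {"translation": [0, 0, 0.8], "turn": [0, 0, 0]}

```text
clock: 18.67
position: [0.5553, 0.0776, 0.07]
ee_rot: [3.119, 0.371, 0.001]
force: [1.0, -1.3, 1.5]
width: 0.003
```

>>> jog_arm:
  commands:
    - {"translation": [0, 0, 0.8], "turn": [0, 0, 0]}
    - {"translation": [0, 0, 0.8], "turn": [0, 0, 0]}

```text
clock: 18.83
position: [0.5548, 0.0782, 0.0688]
ee_rot: [-3.119, -0.372, 0.001]
force: [-0.3, 0.1, -0.1]
width: 0.003
```

>>> jog_arm:
  commands:
    - {"translation": [0, 0, 0.8], "turn": [0, 0, 0]}
    - {"translation": [0, 0, 0.8], "turn": [0, 0, 0]}

```text
clock: 19.0
position: [0.5546, 0.0783, 0.0679]
ee_rot: [-3.119, -0.372, 0.001]
force: [0.5, -0.1, -0.3]
width: 0.006
```

>>> jog_arm:
  commands:
    - {"translation": [0, 0, 0.6], "turn": [0, 0, 0]}
    - {"translation": [0, 0, 0.6], "turn": [0, 0, 0]}

```text
clock: 19.17
position: [0.5549, 0.0781, 0.0674]
ee_rot: [-3.119, -0.372, 0.001]
force: [0.3, 0.6, -0.1]
width: 0.005
```

>>> jog_arm:
  commands:
    - {"translation": [0, 0, 0.6], "turn": [0, 0, 0]}
    - {"translation": [0, 0, 0.6], "turn": [0, 0, 0]}
    - {"translation": [0, 0, 0.6], "turn": [0, 0, 0]}

```text
clock: 19.42
position: [0.555, 0.0781, 0.0671]
ee_rot: [-3.119, -0.371, 0.0]
force: [-1.6, -0.2, 1.1]
width: 0.009
```

>>> jog_arm:
  commands:
    - {"translation": [0, 0, 0.6], "turn": [0, 0, 0]}
    - {"translation": [0, 0, 0.6], "turn": [0, 0, 0]}
    - {"translation": [0, 0, 0.6], "turn": [0, 0, 0]}

```text
clock: 19.67
position: [0.5551, 0.078, 0.0669]
ee_rot: [-3.119, -0.371, -0.0]
force: [-2.3, 0.4, 6.3]
width: 0.005
```

>>> jog_arm:
  commands:
    - {"translation": [0, 0, 0.6], "turn": [0, 0, 0]}
    - {"translation": [0, 0, 0.6], "turn": [0, 0, 0]}
    - {"translation": [0, 0, 0.6], "turn": [0, 0, 0]}

```text
clock: 19.92
position: [0.5551, 0.0781, 0.0666]
ee_rot: [-3.119, -0.371, -0.001]
force: [-3.5, -0.2, 11.4]
width: 0.004
```

>>> jog_arm:
  commands:
    - {"translation": [0, 0, 0.4], "turn": [0, 0, 0]}
    - {"translation": [0, 0, 0.4], "turn": [0, 0, 0]}

```text
clock: 20.08
position: [0.5552, 0.0781, 0.0665]
ee_rot: [-3.119, -0.371, -0.001]
force: [-5.1, 0.9, 14.7]
width: 0.006
```

>>> jog_arm:
  commands:
    - {"translation": [0, 0, 0.3], "turn": [0, 0, 0]}
    - {"translation": [0, 0, 0.3], "turn": [0, 0, 0]}

```text
clock: 20.25
position: [0.5552, 0.078, 0.0664]
ee_rot: [-3.119, -0.371, -0.001]
force: [-4.8, -0.4, 18.0]
width: 0.004
```

It's now rigid, so this is the hard stop: the force dropped to nothing at z≈0.070, and the stop came at 0.067. Retracting to check that the lid stays down.

>>> jog_arm:
  commands:
    - {"translation": [0, 0, -4], "turn": [0, 0, 0]}
    - {"translation": [0, 0, -20], "turn": [0, 0, 0]}
    - {"translation": [0, 0, -60], "turn": [0, 0, 0]}
    - {"translation": [0, 0, -100], "turn": [0, 0, 0]}
    - {"translation": [0, 0, -140], "turn": [0, 0, 0]}
    - {"translation": [0, -40, -160], "turn": [0, 0, 0]}
    - {"translation": [0, -60, -160], "turn": [0, 0, 0]}
    - {"translation": [0, -60, -160], "turn": [0, 0, 0]}
    - {"translation": [0, -60, -160], "turn": [0, 0, 0]}
    - {"translation": [0, -60, -160], "turn": [0, 0, 0]}

```text
clock: 21.08
position: [0.5408, 0.1356, 0.2248]
ee_rot: [3.119, 0.371, -0.001]
force: [0.1, 0.0, 0.1]
width: 0.005
```

Run:
```python
exec(open('bx.py').read())
im=arm.get_image("scene"); ci=arm.camera_info("scene")
S=3.6;cr=cv2.resize(im[80:210,250:410],None,fx=S,fy=S,interpolation=cv2.INTER_CUBIC)
Z=R.from_euler('z',13.6,degrees=True)
for a,col in((.06,(255,0,0)),(.1,(0,255,0)),(.2,(0,0,255))):
    P=[Z.apply([x,.065-.143*np.cos(a)+.006*np.sin(a),.047+.143*np.sin(a)+.006*np.cos(a)])+C for x in(-.1,.1)]
    p=((proj(ci,P)+.5-[250,80])*S).astype(int); cv2.line(cr,tuple(map(int,p[0])),tuple(map(int,p[1])),col,1)
cv2.imwrite("pics/s8.png",cr)
```

```text
box mm [ -0.7  -3.4 224.8] F [ 0.1 -0.   0.1] 21.0833 0.004690863476004814 [-0.6669  0.3374  0.4333  1.7687 -0.1584  1.0706  0.0581]
```

View pics/s8.png

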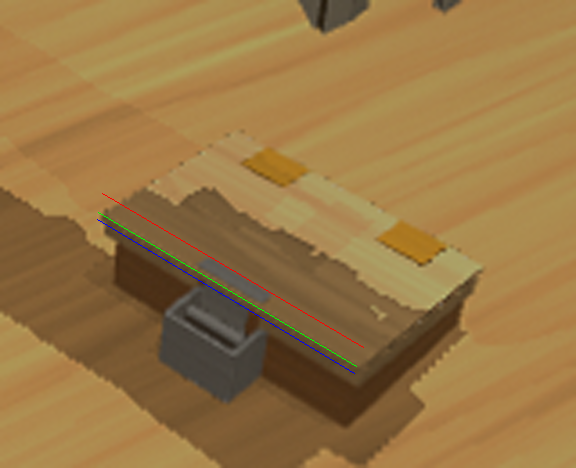

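```bash
python3 -c "
from cell import arm
arm.get_image('scene'); print(arm.landmark_of('scene','lid_edge')[:1]); print(arm.observe()['force']); print(arm.sign_off())"
```

```text
[{'at': [315.0, 156.5], 'confidence': 0.9}]
[-1.08526729 -0.16145305 -0.51864093]
the job is handed in; nothing more can be done
None
```

I put the brass plane away, shut the lid on its catch and handed the job in at about 21 s of the 72 s allowed.

- **Plane:** I gripped it off centre and lowered it until I felt the floor at about 9 N. After release, the picture showed it flat inside the ribs. It measured centred at (0.541, 0.130) and lined up with the box.
- **Lid:** I tipped it over from behind until it dropped onto the sprung pin, then pressed its edge in small steps. The force rose to about 7 N and dropped to nothing at z ≈ 0.070. A hard stop followed at z ≈ 0.067, where I pressed to at most 18 N.
- **Last check:** with the arm well clear and the force reading near zero, the lid stayed down at about 0.10 rad. Both the overlay and the trained network put its edge there: it found (315, 156.5), against a predicted (314.8, 156.6) for 0.1 rad.
- **Disagreements:**
  - The highest force I saw before the click was about 7 N, not the stated 10 N. Readings came only at the end of each step, so the true peak may have been missed.
  - The box floor was felt at about 5 mm, not 6 mm.
  - The first wrist overlay was off because the arm was still moving, so I redid it.
- **Not re-checked:** I did not measure the tape, block, jar or blue look-alike again at the end. I did not aim at or touch any of them.

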